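# File the cardboard tube samples in their storage blocks

### The arm

A 6-joint arm with a two-finger parallel gripper is mounted at the origin on the work surface. World frame = base frame: x ahead of the robot, y to its left, z up, the work surface at z = 0. Lengths are in m, angles in degrees, forces in N, time in s.
With the tool pointing down it reaches from about 0.4 to 0.825 m from the base axis. Payload 7 kg.
Tool frame: the origin (TCP) lies midway between the tips of the shut fingers; the grasp point (between the pads) lies 19 mm behind it; z points along the fingers, y is the line along which they close (so a half turn about z gives the same grasp; the last joint's range is limited). The gripper opens to 85 mm and grips with 20 to 120 N. Pads are 22 mm wide; open, the fingers measure 114 mm over their backs; the gripper's body (76 mm by 85 mm) begins 54 mm behind the grasp point. The pads swing forward as they close: fully open they stand 13 mm farther back than shut.
Start: joints at [16.507, 20.546, 0.682, 0, -70.136, -16.507], TCP at [0.675, -0, 0.231] pointing down, gripper open.
Joint ranges: [-176.03, 176.03], [-82.01, 121.73], [-58.28, 71.71], [-173.87, 95.51], [-174.79, -0.11], [-173.66, 173.66]. Speed limits (degrees/s): [136.94, 136.94, 172.46, 180, 180, 180].

### API

Orientations are given as a 3x3 rotation matrix whose columns are the frame's x, y, z axes.
In Python, from bench import ctrl gives the robot as it stands.
- The arm moves only by the shell command python3 -m jog 'ROWS' [FORCE]. ROWS is JSON, a list of rows, each a list of 7 numbers: the opening, from -1 (shut) to 1 (fully open), then the shift along the world's x, y, z in cm, then the turn, a rotation vector about the world's x, y, z in degrees. A call has 1 to 20 rows; each row is the pose to reach, as a shift and turn from the pose commanded when the call began; what a row does not reach only later rows make up. A row lasts 1/10 s, in which the tool goes at most 50 mm and 8.59 degrees, less where a joint would pass 70% of its speed; a pose out of reach is approached as far as the arm can. A call with a gripper value outside its range is refused whole. The fingers move at their own pace and stop on an object; FORCE is the grip in N (left out, the last holds). Time passes only in rows, so rows that repeat a pose let the fingers close. It gives the time, the measured TCP pose, the force, the opening and the grip force at its end, in the units of the state.
- ctrl.state(): the state, without advancing time (a new reading comes with each control period).
- ctrl.capture(name): name is "scene" or "side" or "wrist"; returns the picture (384x512x3 uint8, red, green, blue); there is no depth.
- ctrl.camera_model(name): a dict with "fx", "fy", "cx", "cy" (pixels), "distortion" ([k1, k2, p1, p2, k3] as OpenCV has them; the pictures are not rectified), "cam_to_world" (4x4, takes a point from camera to world coordinates). Camera axes: x right, y down, z forward; pixel columns grow to the right and rows downward; lengths in m; the calibration is good to about 2 mm. A picture is of the moment at which its call begins: read the wrist's pose just before it. camera_model takes no time and is no camera call; for the wrist camera it gives the pose at the moment of the call.
- ctrl.hand_in(): hands the job in; it is judged then, once.
The state is a dict: "t": time; "qpos": joint angles; "qd": joint speeds; "tau": joint torques, N m; "position": TCP position; "ee_rot": TCP orientation; "force": force on the tool from outside, world axes, zero at the start; "wrist_torque": the same for the moment, N m; "finger_gap": finger opening in m; "grip_force": force on a finger pad.
Only numpy, scipy, OpenCV 4.12 (cv2) and the standard library are available. Lean on these libraries where they do the work, as an engineer would, in place of code of your own. Each camera call takes 0.05 s, during which the arm holds its last target. There are 200 camera calls.

### The job

Put away the four cardboard tube samples that stand about on the bench: stand each one upright, fully down on the floor of the plywood block whose pocket has its shape (round or square) and its size (large or small). Leave the tape roll and the glue bottle where they are.

Things in the scene. Friction and masses are not known exactly. Their poses are not given: they have to be found in the camera images.
- round_large: Large round cardboard tube: outside diameter 62 mm, wall 6 mm, 55 mm tall. Open right through at both ends, light (17 to 56 g), stiff enough to grip with 20 to 30 N across the outside. It stands upright on the bench at the start. Origin: centre of its underside, z up along its length.
- round_small: Small round cardboard tube: outside diameter 38 mm, wall 5 mm, 65 mm tall. Open right through at both ends, light (17 to 56 g), stiff enough to grip with 20 to 30 N across the outside. It stands upright on the bench at the start. Origin: centre of its underside, z up along its length.
- square_large: Large square cardboard tube: 56 x 56 mm outside, wall 5 mm, 55 mm tall; x and y point square to its flat sides. Open right through at both ends, light (17 to 56 g), stiff enough to grip with 20 to 30 N across the outside. It stands upright on the bench at the start. Origin: centre of its underside, z up along its length.
- square_small: Small square cardboard tube: 34 x 34 mm outside, wall 5 mm, 65 mm tall; x and y point square to its flat sides. Open right through at both ends, light (17 to 56 g), stiff enough to grip with 20 to 30 N across the outside. It stands upright on the bench at the start. Origin: centre of its underside, z up along its length.
- block_round_large: Storage block for the large round tube: round pocket 78 mm in diameter. A plywood block 110 x 110 x 18 mm, fixed to the bench, whose top has one 12 mm deep, black-lined pocket in the middle; pocket floor 6 mm above the bench. Origin: centre of its underside, z up. 
- block_round_small: Storage block for the small round tube: round pocket 54 mm in diameter. A plywood block 110 x 110 x 18 mm, fixed to the bench, whose top has one 12 mm deep, black-lined pocket in the middle; pocket floor 6 mm above the bench. Origin: centre of its underside, z up. 
- block_square_large: Storage block for the large square tube: square pocket 72 x 72 mm. A plywood block 110 x 110 x 18 mm, fixed to the bench, whose top has one 12 mm deep, black-lined pocket in the middle; pocket floor 6 mm above the bench. Origin: centre of its underside, z up. x and y point square to the pocket's sides.
- block_square_small: Storage block for the small square tube: square pocket 50 x 50 mm. A plywood block 110 x 110 x 18 mm, fixed to the bench, whose top has one 12 mm deep, black-lined pocket in the middle; pocket floor 6 mm above the bench. Origin: centre of its underside, z up. x and y point square to the pocket's sides.
- tape_roll: Dark brown roll of packing tape lying flat, 100 mm outside diameter, 48 mm tall, loose, to one side of the work (robot's right). Not one of the tubes; leave it. Origin: centre of its underside.
- glue_bottle: White bottle with a grey cap, 60 mm diameter, 130 mm tall, standing loose to the other side (robot's left). Leave it. Origin: centre of its underside.
Things that resemble listed ones, but are neither listed nor needed, are in the scene too. Leave any green or turquoise look-alike of the block_square_small alone.

How it is judged (in metres and radians):
At the end, for the whole second after the job is handed in: Each of the four tubes stands in the pocket of the block of its own shape and size: centre within 13 mm of the block's centre, underside no more than 9 mm above the block's underside (pocket floor is at 6 mm), upright within 0.08 rad, at rest (horizontal distance between round_large and block_round_large below 0.013 m and z of round_large in the frame of block_round_large below 0.009 m and angle between each of round_large, round_small, square_large, square_small's own z axis and vertical below 0.08 rad and linear speed of each of round_large, round_small, square_large, square_small below 0.02 m/s and angular speed of each of round_large, round_small, square_large, square_small below 0.2 rad/s and horizontal distance between round_small and block_round_small below 0.013 m and z of round_small in the frame of block_round_small below 0.009 m and horizontal distance between square_large and block_square_large below 0.013 m and z of square_large in the frame of block_square_large below 0.009 m and horizontal distance between square_small and block_square_small below 0.013 m and z of square_small in the frame of block_square_small below 0.009 m); the robot touches nothing.
It fails at once if the tape roll is pushed or knocked more than 15 mm from its place (distance of tape_roll from where it was at the start of the episode above 0.015 m).
It fails at once if the glue bottle is pushed or knocked more than 15 mm from its place (distance of glue_bottle from where it was at the start of the episode above 0.015 m).
It also fails if it takes over 91 s, if anything falls off the work surface, if the arm or the gripper's body presses on something with over 40 N, if the wrist force passes 120 N, or if a joint passes its speed limit or range.

## Working session

There is one attempt and no reset: what is moved stays moved. The work goes in short steps, Python scripts to look and compute and a shell command to move; the robot and the scene stay as the last step left them, time stands still between calls to the robot, and variables do not carry over. Pictures are saved under pics/ and viewed, at most 14 in all, crops included, and the job is handed in when it is done.

```bash
ls; mkdir -p pics; cat > h.py <<'E'
import numpy as np, cv2
from bench import ctrl
def snap(n,f):
    m=ctrl.camera_model(n); im=ctrl.capture(n); cv2.imwrite(f'pics/{f}.png',im[:,:,::-1]); np.save(f'pics/{f}.npy',np.array(m,dtype=object),allow_pickle=True); return im,m
def load(f): return np.load(f'pics/{f}.npy',allow_pickle=True).item()
def pix2w(m,uv,z):
    K=np.array([[m['fx'],0,m['cx']],[0,m['fy'],m['cy']],[0,0,1.]])
    p=cv2.undistortPoints(np.array(uv,float).reshape(-1,1,2),K,np.array(m['distortion'],float)).reshape(-1,2)
    T=np.array(m['cam_to_world']); d=np.c_[p,np.ones(len(p))]@T[:3,:3].T; o=T[:3,3]
    return o+d*((z-o[2])/d[:,2])[:,None]
E
python3 - <<'E'
from h import *
for n in('scene','side','wrist'):
    im,m=snap(n,n+'0'); print(n,np.round(m['cam_to_world'],3).tolist(),m['fx'])
    if n!='wrist': cv2.imwrite(f'pics/{n}0b.png',cv2.resize(im[:,:,::-1],(800,600),interpolation=cv2.INTER_CUBIC))
print(ctrl.state())
E
```

```text
pics
scene [[0.314, 0.619, -0.72, 1.752], [0.949, -0.188, 0.252, -0.465], [0.021, -0.763, -0.646, 1.207], [0.0, 0.0, 0.0, 1.0]] 470.71169661699327
side [[0.995, -0.055, 0.087, 0.364], [-0.103, -0.506, 0.856, -0.99], [-0.003, -0.861, -0.509, 0.66], [0.0, 0.0, 0.0, 1.0]] 405.77503541039374
wrist [[-1.0, 0.001, -0.002, 0.675], [-0.0, 0.953, 0.304, -0.078], [0.002, 0.304, -0.953, 0.373], [0.0, 0.0, 0.0, 1.0]] 327.366065849628
{'t': 0.15, 'qpos': array([ 1.65059961e+01,  2.05804935e+01,  6.47770909e-01, -1.35699625e-02,
       -7.01348845e+01, -1.65052729e+01]), 'qd': array([-0.0358318 , -0.1859849 ,  0.02183108,  0.10441105, -0.00338146,
       -0.04056145]), 'tau': array([-2.36291526e-03, -5.83877099e+01,  2.93650192e+01,  6.94064632e+00,
       -4.26741812e-03,  1.52487612e-06]), 'position': array([ 6.74660798e-01, -3.66375469e-05,  2.30614118e-01]), 'ee_rot': array([[-6.79152699e-05, -9.99999284e-01, -1.19461565e-03],
       [-9.99999990e-01,  6.80606739e-05, -1.21675937e-04],
       [ 1.21757157e-04,  1.19460738e-03, -9.99999279e-01]]), 'force': array([-0.54664622, -0.60585789,  0.49232694]), 'wrist_torque': array([ 0.04667435, -0.02043987, -0.00471738]), 'grip_force': 0.0, 'finger_gap': 0.08533213649253313}
```

View pics/scene0b.png

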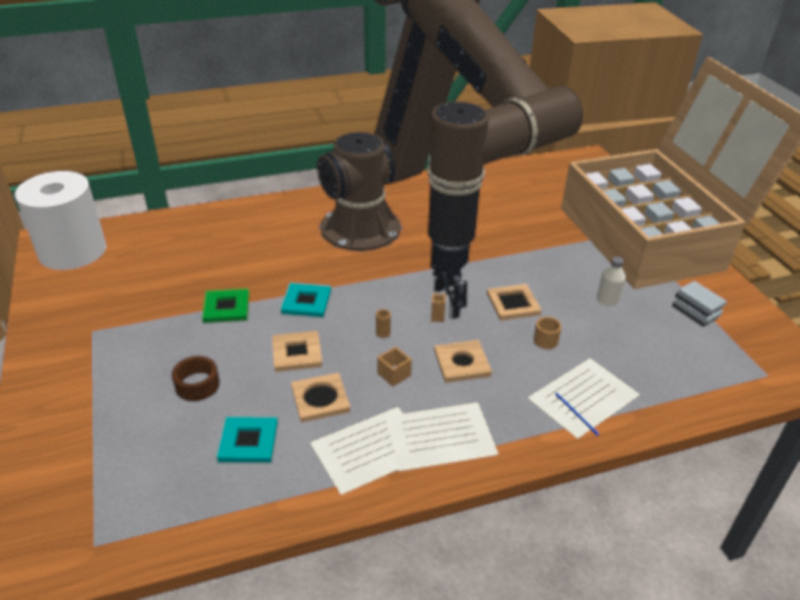

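View pics/side0b.png

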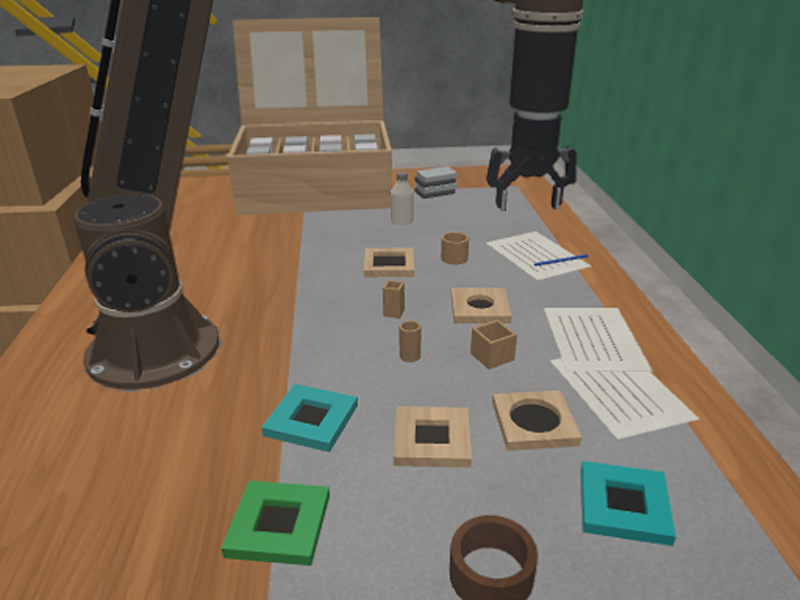

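The side view shows the tubes (800 px scale): round_small (410,330), square_small (395,290), round_large (455,240) and square_large (494,333). The plywood blocks are square_large (389,260), round_small (480,301), square_small (432,432) and round_large (536,416). I'll enlarge it to read off the corners.

```bash
python3 - <<'E'
import cv2
a=cv2.imread('pics/side0.png')
# crop A rows 145-235, cols 225-345 x6 ; crop B rows 235-305, cols 245-380 x5.9
cv2.imwrite('pics/sA.png',cv2.resize(a[145:240,225:345],None,fx=6,fy=6,interpolation=cv2.INTER_CUBIC))
cv2.imwrite('pics/sB.png',cv2.resize(a[240:305,245:375],None,fx=6,fy=6,interpolation=cv2.INTER_CUBIC))
E
```

```text
(no output)
```

View pics/sA.png

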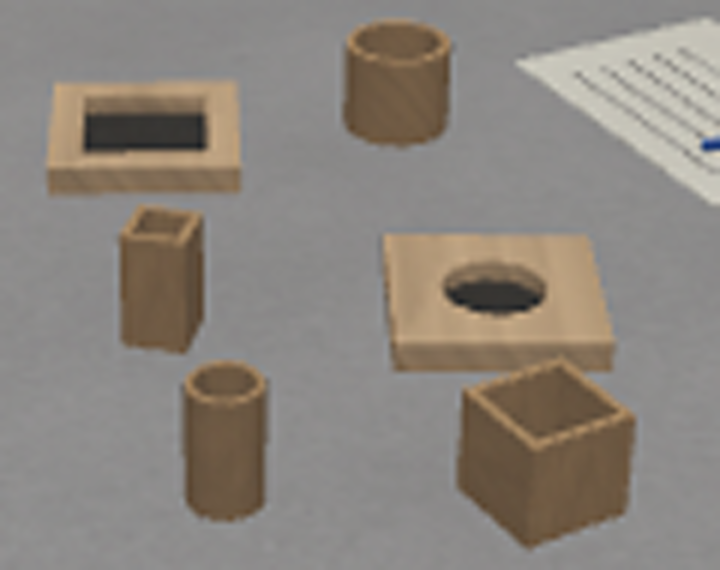

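View pics/sB.png

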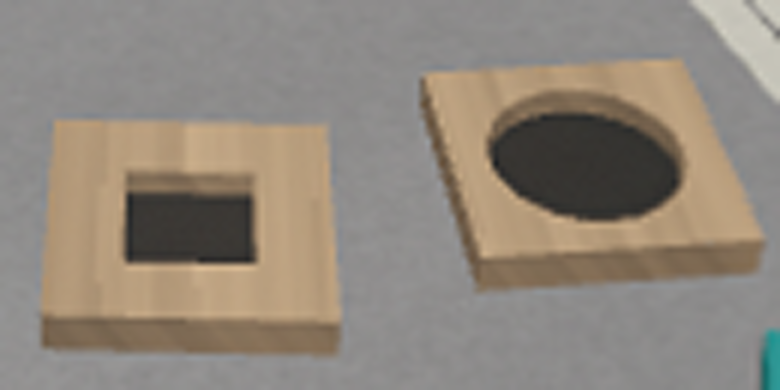

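```bash
python3 - <<'E'
from h import *
m=load('side0')
A=np.array([225,145]);B=np.array([245,240])
S={'bSL':(A,.018,[(52,84),(238,82),(242,168),(48,168)]),
'bRS':(A,.018,[(385,235),(588,235),(613,343),(395,345)]),
'bSS':(B,.018,[(54,121),(328,127),(340,321),(42,316)]),
'bRL':(B,.018,[(422,76),(683,59),(764,241),(480,262)]),
'tSS':(A,.065,[(135,206),(204,213),(186,243),(121,236)]),
'tSL':(A,.055,[(462,391),(562,358),(634,412),(533,447)]),
'tRL':(A,.055,[(345,43),(398,20),(452,43),(398,66)]),
'tRS':(A,.065,[(184,382),(226,361),(267,382),(226,405)])}
for k,(o,z,p) in S.items():
    w=pix2w(m,(np.array(p)+.5)/6-.5+o,z); c=w.mean(0)
    e=np.roll(w,-1,0)-w; a=np.degrees(np.arctan2(e[:,1],e[:,0]))
    print(k,np.round(c[:2]*1000,1),np.round(np.linalg.norm(e[:,:2],axis=1)*1000),'ang mod90',np.round((a+45)%90-45,0))
for k,p in(('glue',(402,205)),('tape',(493,555))): print(k,pix2w(m,np.array(p)*.64,0.04))
s=[(197.5,378),(611,285)]
E
```

```text
bSL [456.  281.6] [112. 111. 110. 109.] ang mod90 [-5. -5. -6. -4.]
bRS [621.2  75. ] [109. 110. 109. 112.] ang mod90 [-6. -7. -5. -7.]
bSS [ 474.1 -288.9] [111. 109. 109. 110.] ang mod90 [-8. -8. -7. -7.]
bRL [ 635.4 -270.5] [111. 111. 110. 111.] ang mod90 [-0. -2. -0. -1.]
tSS [448.6  76.4] [36. 32. 33. 32.] ang mod90 [-18. -22. -18. -17.]
tSL [609.6 -88.5] [56. 53. 56. 53.] ang mod90 [24. 24. 24. 25.]
tRL [607.4 298.1] [47. 44. 46. 43.] ang mod90 [38. 36. 37. 37.]
tRS [464.7 -72.6] [26. 26. 26. 27.] ang mod90 [37. 40. 39. 39.]
glue [[0.51154315 0.53837747 0.04      ]]
tape [[ 0.51127603 -0.52743443  0.04      ]]
```

The block sides come out at 109–112 mm against a true 110 mm, so the measurements are good. Starting with square_large: tool to (0.610, -0.0885) at yaw 24.

```bash
python3 -m jog '[[1,-3,-4.5,-4,0,0,8],[1,-6.5,-8.9,-8,0,0,16],[1,-6.5,-8.9,-9,0,0,24],[1,-6.5,-8.9,-9,0,0,24],[1,-6.5,-8.9,-12,0,0,24],[1,-6.5,-8.9,-15,0,0,24],[1,-6.5,-8.9,-18,0,0,24],[1,-6.5,-8.9,-20,0,0,24],[1,-6.5,-8.9,-20.9,0,0,24],[1,-6.5,-8.9,-20.9,0,0,24],[1,-6.5,-8.9,-20.9,0,0,24],[-1,-6.5,-8.9,-20.9,0,0,24],[-1,-6.5,-8.9,-20.9,0,0,24],[-1,-6.5,-8.9,-20.9,0,0,24],[-1,-6.5,-8.9,-20.9,0,0,24],[-1,-6.5,-8.9,-20.9,0,0,24],[-1,-6.5,-8.9,-20.9,0,0,24],[-1,-6.5,-8.9,-20.9,0,0,24],[-1,-6.5,-8.9,-20.9,0,0,24],[-1,-6.5,-8.9,-20.9,0,0,24]]' 25
```

```text
t: 2.15
position: [0.6108, -0.0889, 0.0236]
ee_rot: [[0.407, -0.913, 0.002], [-0.913, -0.407, 0.0], [0.001, -0.002, -1.0]]
force: [-0.5, 1.5, 6.3]
finger_gap: 0.0554
grip_force: 27.5
```

```bash
python3 -m jog '[[-1,0,0,2,0,0,0],[-1,0,0,5,0,0,0],[-1,0,0,9,0,0,0],[-1,0,2,10,0,0,-4],[-1,-1,5,10,0,0,-8],[-1,-3,9,10,0,0,-13],[-1,-5,13,10,0,0,-18],[-1,-7,17,10,0,0,-23],[-1,-9,21,10,0,0,-26],[-1,-11,25,10,0,0,-29],[-1,-12.5,29,10,0,0,-29],[-1,-14,33,10,0,0,-29],[-1,-15,36,10,0,0,-29],[-1,-15.4,37,10,0,0,-29],[-1,-15.4,37,10,0,0,-29],[-1,-15.4,37,10,0,0,-29],[-1,-15.4,37,7,0,0,-29],[-1,-15.4,37,4,0,0,-29],[-1,-15.4,37,4,0,0,-29],[-1,-15.4,37,4,0,0,-29]]'
python3 - <<'E'
from h import *
a,_=snap('wrist','w1'); b,_=snap('side','s1')
cv2.imwrite('pics/c1.png',np.hstack([cv2.resize(a,(400,300)),cv2.resize(b[90:210,190:350],(400,300))])[:,:,::-1])
E
```

```text
t: 4.15
position: [0.4564, 0.2799, 0.0625]
ee_rot: [[-0.088, -0.996, -0.001], [-0.996, 0.088, -0.001], [0.001, 0.0, -1.0]]
force: [-0.3, 0.0, 0.4]
finger_gap: 0.0558
grip_force: 26.9
```

View pics/c1.png

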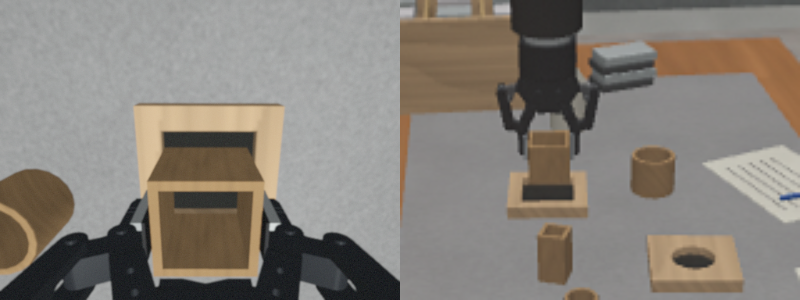

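The wrist view (left, tube at (205,215), pocket around it) and the side view show the tube centred and square over its pocket. Lowering and releasing.

```bash
python3 -m jog '[[-1,0,0.1,-1.5,0,0,0],[-1,0,0.1,-2.5,0,0,0],[-1,0,0.1,-3.3,0,0,0],[-1,0,0.1,-3.3,0,0,0],[-1,0,0.1,-3.3,0,0,0],[1,0,0.1,-3.3,0,0,0],[1,0,0.1,-3.3,0,0,0],[1,0,0.1,-3.3,0,0,0],[1,0,0.1,-3.3,0,0,0],[1,0,0.1,-3.3,0,0,0],[1,0,0.1,-3.3,0,0,0],[1,0,0.1,-2,0,0,0],[1,0,0.1,0,0,0,0],[1,0,0.1,4,0,0,0],[1,0,0.1,8,0,0,0],[1,0,0.1,8,0,0,0],[1,0,0.1,8,0,0,0]]'
```

```text
t: 5.95
position: [0.4562, 0.2824, 0.1433]
ee_rot: [[-0.087, -0.996, 0.001], [-0.996, 0.087, 0.002], [-0.002, -0.001, -1.0]]
force: [-0.5, 0.2, -0.3]
finger_gap: 0.0852
grip_force: 0.0
```

```bash
python3 -m jog '[[1,5,0.5,0,0,0,0],[1,10,1,0,0,0,0],[1,14,1.6,0,0,0,0],[1,15.1,1.6,0,0,0,0],[1,15.1,1.6,0,0,0,0],[1,15.1,1.6,-3,0,0,0],[1,15.1,1.6,-6,0,0,0],[1,15.1,1.6,-9,0,0,0],[1,15.1,1.6,-11,0,0,0],[1,15.1,1.6,-12,0,0,0],[1,15.1,1.6,-12,0,0,0],[1,15.1,1.6,-12,0,0,0],[-1,15.1,1.6,-12,0,0,0],[-1,15.1,1.6,-12,0,0,0],[-1,15.1,1.6,-12,0,0,0],[-1,15.1,1.6,-12,0,0,0],[-1,15.1,1.6,-12,0,0,0],[-1,15.1,1.6,-12,0,0,0],[-1,15.1,1.6,-12,0,0,0],[-1,15.1,1.6,-12,0,0,0]]'
```

```text
t: 7.95
position: [0.6076, 0.2985, 0.024]
ee_rot: [[-0.087, -0.996, 0.002], [-0.996, 0.087, 0.001], [-0.002, -0.002, -1.0]]
force: [-1.6, -0.2, 5.6]
finger_gap: 0.0613
grip_force: 27.4
```

```bash
python3 -m jog '[[-1,0,0,2,0,0,0],[-1,0,0,5,0,0,0],[-1,0,0,9,0,0,0],[-1,0,-2,10,0,0,0],[-1,0,-6,10,0,0,0],[-1,0,-10,10,0,0,0],[-1,0,-14,10,0,0,0],[-1,0,-18,10,0,0,0],[-1,0,-22,10,0,0,0],[-1,0,-26,10,0,0,0],[-1,0,-30,10,0,0,0],[-1,1,-34,10,0,0,0],[-1,1,-38,10,0,0,0],[-1,2,-42,10,0,0,0],[-1,2,-46,10,0,0,0],[-1,2.8,-50,10,0,0,0],[-1,2.8,-54,10,0,0,0],[-1,2.8,-56,10,0,0,0],[-1,2.8,-56.8,10,0,0,0],[-1,2.8,-56.8,10,0,0,0]]'
python3 -m jog '[[-1,0,0,0,0,0,0],[-1,0,0,-3,0,0,0],[-1,0,0,-6,0,0,0],[-1,0,0,-6,0,0,0],[-1,0,0,-6,0,0,0]]'
python3 - <<'E'
from h import *
a,_=snap('wrist','w2'); b,_=snap('side','s2')
cv2.imwrite('pics/c2.png',np.hstack([cv2.resize(a,(400,300)),cv2.resize(b[180:330,230:430],(400,300))])[:,:,::-1])
E
```

```text
t: 9.95
position: [0.6344, -0.2711, 0.1221]
ee_rot: [[-0.089, -0.996, -0.0], [-0.996, 0.089, 0.0], [-0.0, 0.0, -1.0]]
force: [0.5, 0.3, -0.6]
finger_gap: 0.0611
grip_force: 27.6
t: 10.45
position: [0.6352, -0.2691, 0.0627]
ee_rot: [[-0.085, -0.996, -0.001], [-0.996, 0.085, -0.0], [0.0, 0.001, -1.0]]
force: [0.6, 0.3, -0.8]
finger_gap: 0.0613
grip_force: 27.7
```

View pics/c2.png

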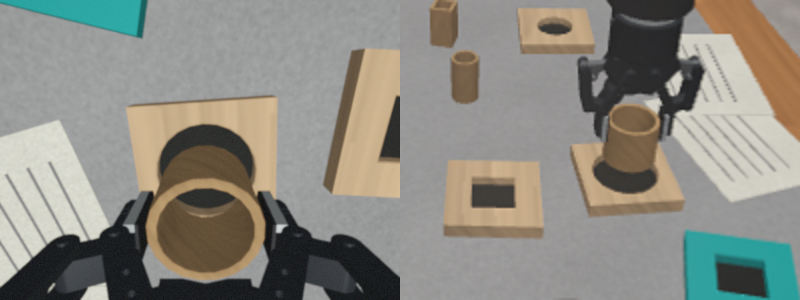

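Both views show the large round tube centred over the round pocket, so I'm lowering it.

```bash
python3 -m jog '[[-1,0,-0.1,-1.5,0,0,0],[-1,0,-0.1,-2.5,0,0,0],[-1,0,-0.1,-3.3,0,0,0],[-1,0,-0.1,-3.3,0,0,0],[-1,0,-0.1,-3.3,0,0,0],[1,0,-0.1,-3.3,0,0,0],[1,0,-0.1,-3.3,0,0,0],[1,0,-0.1,-3.3,0,0,0],[1,0,-0.1,-3.3,0,0,0],[1,0,-0.1,-3.3,0,0,0],[1,0,-0.1,-3.3,0,0,0],[1,0,-0.1,-2,0,0,0],[1,0,-0.1,0,0,0,0],[1,0,-0.1,4,0,0,0],[1,0,-0.1,8,0,0,0],[1,0,-0.1,8,0,0,0],[1,0,-0.1,8,0,0,0]]'
```

```text
t: 12.25
position: [0.6358, -0.2711, 0.1449]
ee_rot: [[-0.087, -0.996, 0.004], [-0.996, 0.087, -0.0], [0.0, -0.004, -1.0]]
force: [0.5, 0.8, -1.2]
finger_gap: 0.0857
grip_force: 0.0
```

```bash
python3 -m jog '[[1,-3,3.5,0,0,0,0],[1,-6,7,0,0,0,0],[1,-9,10.5,0,0,0,0],[1,-12,14,0,0,0,0],[1,-15,17.5,0,0,0,0],[1,-17,19.9,0,0,0,0],[1,-17,19.9,0,0,0,0],[1,-17,19.9,-3,0,0,0],[1,-17,19.9,-6,0,0,0],[1,-17,19.9,-9,0,0,0],[1,-17,19.9,-11.2,0,0,0],[1,-17,19.9,-11.2,0,0,0],[1,-17,19.9,-11.2,0,0,0],[-1,-17,19.9,-11.2,0,0,0],[-1,-17,19.9,-11.2,0,0,0],[-1,-17,19.9,-11.2,0,0,0],[-1,-17,19.9,-11.2,0,0,0],[-1,-17,19.9,-11.2,0,0,0],[-1,-17,19.9,-11.2,0,0,0],[-1,-17,19.9,-11.2,0,0,0]]'
python3 -m jog '[[-1,0,0,0,0,0,0],[-1,0,0,0,0,0,0],[-1,0,0,0,0,0,0]]'
```

```text
t: 14.25
position: [0.4656, -0.0719, 0.0313]
ee_rot: [[-0.087, -0.996, 0.002], [-0.996, 0.087, 0.0], [-0.0, -0.002, -1.0]]
force: [-2.1, 0.2, 6.2]
finger_gap: 0.0378
grip_force: 24.4
t: 14.55
position: [0.4656, -0.0719, 0.0313]
ee_rot: [[-0.087, -0.996, 0.002], [-0.996, 0.087, 0.0], [-0.0, -0.002, -1.0]]
force: [-1.0, -0.2, 6.4]
finger_gap: 0.0376
grip_force: 24.4
```

```bash
python3 -m jog '[[-1,0,0,2,0,0,0],[-1,0,0,5,0,0,0],[-1,0,0,9,0,0,0],[-1,1,1,10,0,0,0],[-1,4,3.5,10,0,0,0],[-1,7,6.5,10,0,0,0],[-1,10,9.5,10,0,0,0],[-1,13,12,10,0,0,0],[-1,15,14,10,0,0,0],[-1,15.6,14.7,10,0,0,0],[-1,15.6,14.7,10,0,0,0],[-1,15.6,14.7,7,0,0,0],[-1,15.6,14.7,4,0,0,0],[-1,15.6,14.7,4,0,0,0],[-1,15.6,14.7,4,0,0,0]]'
python3 - <<'E'
from h import *
a,_=snap('wrist','w3'); b,_=snap('side','s3')
cv2.imwrite('pics/c3.png',np.hstack([cv2.resize(a,(400,300)),cv2.resize(b[120:270,210:410],(400,300))])[:,:,::-1])
E
```

```text
t: 16.05
position: [0.6204, 0.0742, 0.0708]
ee_rot: [[-0.087, -0.996, -0.001], [-0.996, 0.087, -0.001], [0.001, 0.001, -1.0]]
force: [0.3, 0.1, -0.2]
finger_gap: 0.0381
grip_force: 25.3
```

View pics/c3.png

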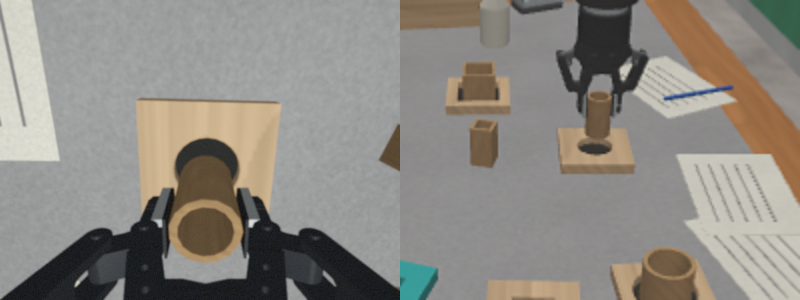

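The small round tube is centred over its pocket, and the first two tubes are seated.

```bash
python3 -m jog '[[-1,0,0,-1.5,0,0,0],[-1,0,0,-2.5,0,0,0],[-1,0,0,-3.3,0,0,0],[-1,0,0,-3.3,0,0,0],[-1,0,0,-3.3,0,0,0],[1,0,0,-3.3,0,0,0],[1,0,0,-3.3,0,0,0],[1,0,0,-3.3,0,0,0],[1,0,0,-3.3,0,0,0],[1,0,0,-3.3,0,0,0],[1,0,0,-3.3,0,0,0],[1,0,0,-2,0,0,0],[1,0,0,0,0,0,0],[1,0,0,4,0,0,0],[1,0,0,8,0,0,0],[1,0,0,8,0,0,0],[1,0,0,8,0,0,0]]'
```

```text
t: 17.85
position: [0.6217, 0.0753, 0.1527]
ee_rot: [[-0.087, -0.996, 0.003], [-0.996, 0.087, 0.002], [-0.002, -0.003, -1.0]]
force: [0.5, 0.1, -0.2]
finger_gap: 0.0854
grip_force: 0.0
```

```bash
python3 -m jog '[[1,-4,0.2,0,0,0,-5],[1,-8,0.2,0,0,0,-10],[1,-12,0.2,0,0,0,-13.5],[1,-16,0.2,0,0,0,-13.5],[1,-17.2,0.2,0,0,0,-13.5],[1,-17.2,0.2,0,0,0,-13.5],[1,-17.2,0.2,-3,0,0,-13.5],[1,-17.2,0.2,-6,0,0,-13.5],[1,-17.2,0.2,-9,0,0,-13.5],[1,-17.2,0.2,-11,0,0,-13.5],[1,-17.2,0.2,-12,0,0,-13.5],[1,-17.2,0.2,-12,0,0,-13.5],[-1,-17.2,0.2,-12,0,0,-13.5],[-1,-17.2,0.2,-12,0,0,-13.5],[-1,-17.2,0.2,-12,0,0,-13.5],[-1,-17.2,0.2,-12,0,0,-13.5],[-1,-17.2,0.2,-12,0,0,-13.5],[-1,-17.2,0.2,-12,0,0,-13.5],[-1,-17.2,0.2,-12,0,0,-13.5],[-1,-17.2,0.2,-12,0,0,-13.5]]'
python3 -m jog '[[-1,0,0,0,0,0,0],[-1,0,0,0,0,0,0],[-1,0,0,0,0,0,0]]'
```

```text
t: 19.85
position: [0.4496, 0.0773, 0.0312]
ee_rot: [[-0.317, -0.948, 0.002], [-0.948, 0.317, 0.001], [-0.001, -0.001, -1.0]]
force: [-1.3, 0.2, 6.8]
finger_gap: 0.0336
grip_force: 25.6
t: 20.15
position: [0.4496, 0.0773, 0.0312]
ee_rot: [[-0.317, -0.948, 0.002], [-0.948, 0.317, 0.001], [-0.001, -0.001, -1.0]]
force: [-0.9, -0.1, 5.8]
finger_gap: 0.034
grip_force: 25.6
```

```bash
python3 -m jog '[[-1,0,0,2,0,0,0],[-1,0,0,5,0,0,0],[-1,0,0,9,0,0,0],[-1,0.5,-2,10,0,0,2],[-1,1,-6,10,0,0,5],[-1,1,-10,10,0,0,8],[-1,1.5,-14,10,0,0,11],[-1,1.5,-18,10,0,0,11],[-1,2,-22,10,0,0,11],[-1,2,-26,10,0,0,11],[-1,2.5,-30,10,0,0,11],[-1,2.5,-34,10,0,0,11],[-1,2.5,-36,10,0,0,11],[-1,2.5,-36.5,10,0,0,11],[-1,2.5,-36.5,10,0,0,11],[-1,2.5,-36.5,10,0,0,11],[-1,2.5,-36.5,7,0,0,11],[-1,2.5,-36.5,4,0,0,11],[-1,2.5,-36.5,4,0,0,11],[-1,2.5,-36.5,4,0,0,11]]'
python3 - <<'E'
from h import *
a,_=snap('wrist','w4'); b,_=snap('side','s4')
cv2.imwrite('pics/c4.png',np.hstack([cv2.resize(a,(400,300)),cv2.resize(b[180:330,200:400],(400,300))])[:,:,::-1])
E
```

```text
t: 22.15
position: [0.4742, -0.2873, 0.0708]
ee_rot: [[-0.129, -0.992, -0.001], [-0.992, 0.129, -0.0], [0.0, 0.001, -1.0]]
force: [-0.4, -0.6, 0.8]
finger_gap: 0.0337
grip_force: 25.0
```

View pics/c4.png

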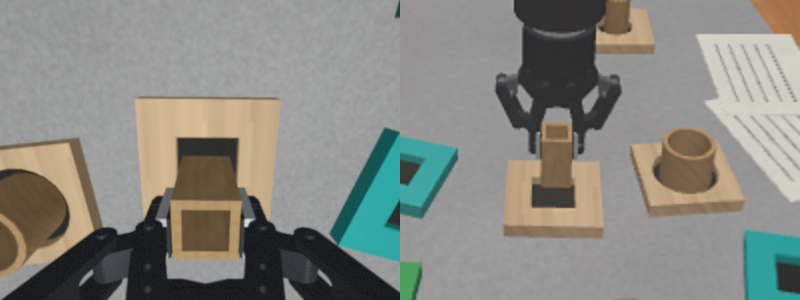

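The small square tube is centred and square over its pocket, so I'm lowering it.

```bash
python3 -m jog '[[-1,0,-0.1,-1.5,0,0,0],[-1,0,-0.1,-2.5,0,0,0],[-1,0,-0.1,-3.3,0,0,0],[-1,0,-0.1,-3.3,0,0,0],[-1,0,-0.1,-3.3,0,0,0],[1,0,-0.1,-3.3,0,0,0],[1,0,-0.1,-3.3,0,0,0],[1,0,-0.1,-3.3,0,0,0],[1,0,-0.1,-3.3,0,0,0],[1,0,-0.1,-3.3,0,0,0],[1,0,-0.1,-3.3,0,0,0],[1,0,-0.1,-2,0,0,0],[1,0,-0.1,0,0,0,0],[1,0,-0.1,4,0,0,0],[1,0,-0.1,8,0,0,0],[1,0,-0.1,13,0,0,0],[1,0,-0.1,18,0,0,0],[1,0,-0.1,18,0,0,0]]'
python3 - <<'E'
from h import *
b,m=snap('side','s5')
cv2.imwrite('pics/c5.png',cv2.resize(b[140:310,215:400],None,fx=3.5,fy=3.5,interpolation=cv2.INTER_CUBIC)[:,:,::-1])
E
```

```text
t: 24.05
position: [0.477, -0.2906, 0.2595]
ee_rot: [[-0.13, -0.991, 0.012], [-0.992, 0.13, -0.005], [0.004, -0.013, -1.0]]
force: [0.3, 0.4, -0.1]
finger_gap: 0.0853
grip_force: 0.0
```

View pics/c5.png

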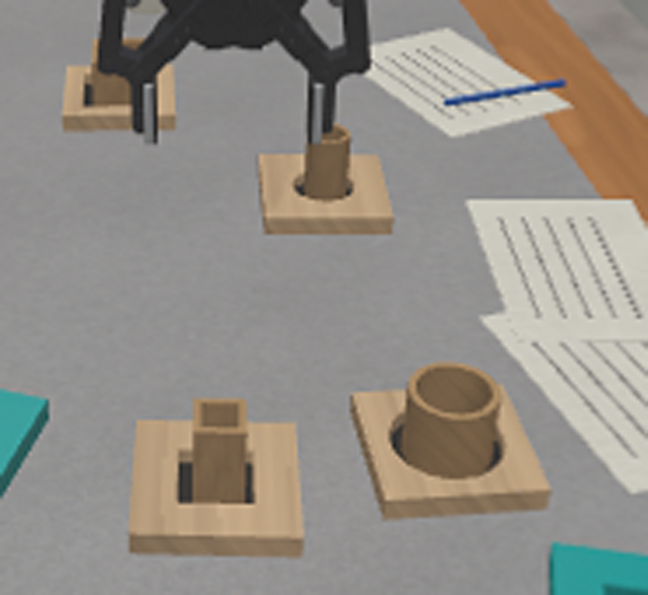

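All four tubes appear seated. I'll check the numbers once before handing in.

```bash
python3 - <<'E'
from h import *
m=load('s5')
for k,z,p in(('SS',.071,[(195,400),(245,400),(247,433),(194,433)]),('RL',.061,[(406,391),(453,364),(500,391),(453,419)]),('RS',.071,[(305,137),(350,137)])):
    w=pix2w(m,(np.array(p)+.5)/3.5-.5+[215,140],z); print(k,np.round(w.mean(0)*1000))
s=ctrl.state(); print(s['t'],np.round(s['qd'],2))
E
```

```text
SS [ 475. -292.   71.]
RL [ 635. -271.   61.]
RS [620.  67.  71.]
24.1 [ 0.08  2.66 -4.59 -1.52  1.96  0.06]
```

```bash
python3 -m jog '[[1,0,0,0,0,0,0],[1,0,0,0,0,0,0],[1,0,0,0,0,0,0],[1,0,0,0,0,0,0]]'; python3 -c "
from bench import ctrl
print(ctrl.hand_in())"
```

```text
t: 24.5
position: [0.4736, -0.289, 0.2494]
ee_rot: [[-0.131, -0.991, -0.002], [-0.991, 0.131, 0.0], [-0.0, 0.002, -1.0]]
force: [0.4, 0.1, -0.3]
finger_gap: 0.0854
grip_force: 0.0
the job is handed in; nothing more can be done
None
```

I put all four tubes in their matching pockets and handed the job in at about 24.5 s; they looked seated in the last picture, but the hand-in returned no verdict.

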